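Seat the keyed stage insert on the microscope's light base

TASK

The round steel stage insert in the top of the microscope's light base is riding up on its locating pin. Leave it in its bore and push it round with a fingertip until the notch in its rim meets the pin, and press it fully home so that it lies flat on the base all round. Do not lift or pull the insert out, leave the other things where they are, and finish with the hand clear.

Things in the scene. Friction and masses are not known exactly. Their poses are not given: they have to be found in the camera images.
- light_base: fixed transmitted-light base of a stereo microscope: white housing with a flat black top, 300 (x) x 320 (y) x 70 mm tall; origin under its centre, z up, x from its front (brightness dial and switch) to its back. In the middle of its top is a round vertical bore, 116 mm across, that carries the insert.
- bore (a point): centre of the bore's mouth, level with the base's top; axes as the base's. Two spring plungers in the bore's wall, 140 degrees either side of the pin, hold the insert's spigot up: once the notch is on the pin, a straight push of about 7 to 15 N on the rim opposite the pin snaps it past them. Seated, the flange lies flat on the base's top, with the insert's origin here and no tilt.
- pin (a point): top centre of the fixed locating pin: a plain steel dowel 10 mm in diameter, standing 5 mm above the base's top, 69 mm from the bore's axis towards the base's +x. A white index line 26 mm long on the base's top runs outward from it. The insert's rim covers the inner part of it unless the notch is there.
- insert: loose round steel stage insert, 0.35 to 0.53 kg: flange 140 mm in diameter, 5 mm thick, with a frosted window 60 mm wide in its top; below it a spigot 114 mm in diameter, 12 mm deep, turns and slides in the bore with 0.8 mm play all round. Origin at the centre of the flange's underside, z up, x towards the notch. It starts nearly level, riding about 5 mm up on pin and plungers, the notch 34 to 180 degrees from the pin.
- insert_notch (a point): middle of the notch, level with the flange's underside, 69 mm from the insert's centre. The notch is open at the rim, 15 mm wide, 13 mm deep, cut through the flange. When it comes over the pin (within 2 degrees) that side drops by itself, the insert tilts by about 2.3 degrees, and the pin stops further turning; the opposite side stays up until pressed.
- post_a (a point): top centre of a stage clip's thumbscrew on the insert: dark upright post 13 mm in diameter, 13 mm tall above the insert's top face, 52 mm from the insert's centre towards its +y. A flat clip spring 8 mm wide runs from it towards the centre, up to 2.5 mm above the face. It stands firm; a sideways push of 1 to 5 N on it turns the insert.
- post_b (a point): the same of the second stage clip, 52 mm from the insert's centre towards its -y
- aux_lens: auxiliary objective lens, short black cylinder 46 mm wide, 30 mm tall, standing on a corner of the light base; origin under its centre
- eyepiece: black eyepiece with a steel sleeve, 39 mm wide, 46 mm tall, standing on a corner of the light base; origin under its centre
- small_dish: covered clear culture dish, 39 mm wide, 12 mm tall, on a corner of the light base; origin under its centre
- dish_stack: stack of three covered culture dishes, 61 mm wide, 48 mm tall, on the table at the left; origin under its centre
- medium_bottle: bottle of pink culture medium, 56 mm wide, 115 mm tall, on the table at the left; origin under its centre
- tube_rack: white rack with six capped tubes, 110 x 75 mm, 75 mm tall, on the table at the right; origin under its centre
- tip_box: grey box of pipette tips, 120 x 82 mm, 55 mm tall, on the table at the right; origin under its centre
Things that resemble listed ones, but are neither listed nor needed, are in the scene too. There is more than one size of the insert; the one meant has the size given above.

How it is judged:
By the outcome, as a careful person would: the job done as asked, in the order asked, and still so for the second after the job is handed in, with the robot touching nothing.
It also fails if it takes over 48 s, if anything falls off the work surface, if the arm or the gripper's body presses on something with over 40 N, if the wrist force passes 120 N, or if a joint passes its speed limit or range.

ROBOT

A 6-joint arm with a two-finger parallel gripper is mounted at the origin on the work surface. World frame = base frame: x ahead of the robot, y to its left, z up, the work surface at z = 0. Lengths are in m, angles in degrees, forces in N, time in s.
With the tool pointing down it reaches from about 0.375 to 0.9 m from the base axis. Payload 3.1 kg.
Tool frame: the origin (TCP) lies at the very end of the fingers, on their centre line; the grasp point (between the pads) lies 19 mm behind it; z points along the fingers, y is the line along which they close (so a half turn about z gives the same grasp; the last joint's range is limited). The gripper opens to 87 mm and grips with 3 to 60 N. Pads are 19 mm wide; open, the fingers measure 117 mm over their backs; the gripper's body (75 mm by 190 mm) begins 51 mm behind the grasp point.
Start: joints at [-10.227, 30.224, 82.088, -0, 67.689, -10.227], TCP at [0.625, 0, 0.223] pointing down, gripper open.
Joint ranges: [-176.69, 176.69], [-43.24, 126.21], [12.49, 139.97], [-82, 262], [0, 151.66], [-163.58, 163.58]. Speed limits (degrees/s): [159.86, 159.86, 180, 180, 180, 180].

INTERFACE

Orientations are given as a 3x3 rotation matrix whose columns are the frame's x, y, z axes.
In Python, from rig import bot, imaging gives the robot as it stands.
- The arm moves only by the tool drive_tool, never from a script. Its argument "deltas" is text: rows parted by semicolons, each of 5 numbers parted by spaces: the finger opening in mm, from 0 to 87, then the shift along the world's x, y, z in mm, then the turn about the world's z in rad. In form: jaw dx dy dz twist; .... A call has 1 to 12 rows; each row is the pose to reach, as a shift and turn from the pose commanded when the call began; what a row does not reach only later rows make up. A row lasts 1/10 s, in which the tool goes at most 50 mm and 8.59 degrees, less where a joint would pass 70% of its speed; a pose out of reach is approached as far as the arm can. A call with a gripper value outside its range is refused whole. The fingers move at their own pace and stop on an object; the grip force is fixed at half the most. Time passes only in rows, so rows that repeat a pose let the fingers close. It gives the time, the measured TCP pose, the force, the opening and the grip force at its end, in the units of the state.
- bot.read_state(): the state, without advancing time (a new reading comes with each control period).
- imaging.capture(name): name is "scene" or "side" or "wrist"; returns the picture (400x640x3 uint8, red, green, blue); there is no depth.
- imaging.camera_model(name): a dict with "fx", "fy", "cx", "cy" (pixels), "T" (4x4, takes a point from camera to world coordinates). Camera axes: x right, y down, z forward; pixel columns grow to the right and rows downward; lengths in m; the calibration is good to about 2 mm. The wrist camera is an equidistant fisheye: a pixel r from the principal point sees the ray r / f radians off the axis. A picture is of the moment at which its call begins: read the wrist's pose just before it. camera_model takes no time and is no camera call; for the wrist camera it gives the pose at the moment of the call.
- bot.hand_in(): hands the job in; it is judged then, once.
The state is a dict: "time_s": time; "joint_positions": joint angles; "qvel": joint speeds; "tau": joint torques, N m; "position": TCP position; "tcp_rot": TCP orientation; "force": force on the tool from outside, world axes, zero at the start; "moment": the same for the moment, N m; "opening": opening from 0.0 (shut) to 1.0 (fully open); "grasp_force": force on a finger pad.
Only numpy, scipy, OpenCV 4.12 (cv2) and the standard library are available. Lean on these libraries where they do the work, as an engineer would, in place of code of your own. Each camera call takes 0.05 s, during which the arm holds its last target. There are 200 camera calls.

## Working session

There is one attempt and no reset: what is moved stays moved. The work goes in short steps, Python scripts to look and compute and a tool call to move; the robot and the scene stay as the last step left them, time stands still between calls to the robot, and variables do not carry over. Pictures are saved under pics/ and viewed, at most 10 in all, crops included, and the job is handed in when it is done.

Besides the shell and the picture viewer there is one more tool, called after "Call:" by a JSON object that holds its "name" and its "arguments". drive_tool: Moves the arm, as the interface text tells. Its arguments: {"type":"object","properties":{"deltas":{"type":"string"}},"required":["deltas"]}

```bash
mkdir -p pics; cat > h.py <<'E'
import numpy as np, cv2
from rig import bot, imaging
def snap(n,f):
    im=imaging.capture(n); cv2.imwrite('pics/'+f,im[:,:,::-1]); return im
def ray(n,u,v,z,m=None):
    m=m or imaging.camera_model(n); T=np.array(m['T'])
    a=np.array([(u-m['cx'])/m['fx'],(v-m['cy'])/m['fy']])
    if n=='wrist':
        r=np.linalg.norm(a); d=np.r_[a/r*np.sin(r),np.cos(r)] if r>0 else np.array([0,0,1.])
    else: d=np.r_[a,1]
    d=T[:3,:3]@d; o=T[:3,3]; return o+d*(z-o[2])/d[2]
E
python3 - <<'E'
from h import *
a=snap('scene','s0.png'); b=snap('wrist','w0.png')
for n in('scene','side','wrist'):
    m=imaging.camera_model(n); print(n,m['fx'],m['cx'],m['cy'],np.round(m['T'],3).tolist())
E
```

```text
scene 478.56836097450065 313.9245418581315 203.32096018079565 [[-0.75, 0.563, -0.347, 1.055], [0.662, 0.64, -0.391, 0.555], [0.002, -0.523, -0.852, 1.269], [0.0, 0.0, 0.0, 1.0]]
side 411.0566408750451 320.8006052284986 203.34651751193263 [[-0.735, -0.431, 0.523, -0.199], [-0.678, 0.471, -0.564, 0.843], [-0.004, -0.77, -0.639, 1.034], [0.0, 0.0, 0.0, 1.0]]
wrist 309.70691628693146 320.1521812090397 203.10898939687837 [[1.0, 0.001, -0.001, 0.623], [0.0, -0.96, -0.281, 0.077], [-0.001, 0.281, -0.96, 0.384], [0.0, 0.0, 0.0, 1.0]]
```

View pics/s0.png

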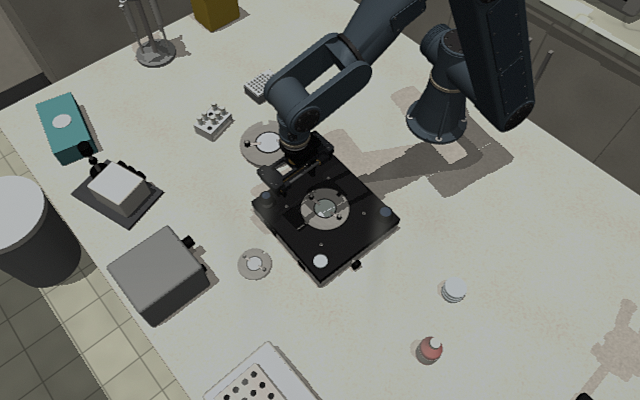

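View pics/w0.png

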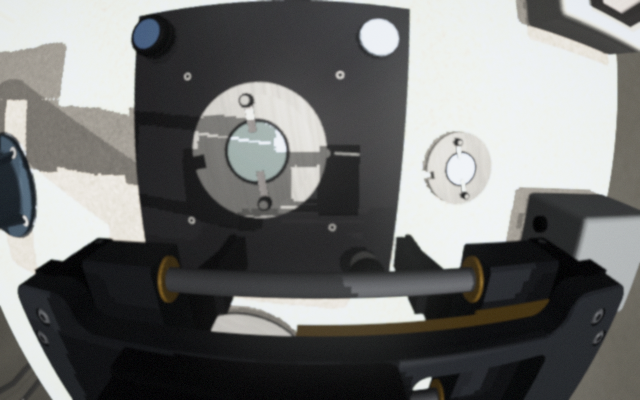

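Insert at wrist (259,150), posts at (246,100) and (264,204), notch near (198,160). I'll enlarge it to find the pin.

```bash
python3 - <<'E'
from h import *
im=cv2.imread('pics/w0.png'); c=cv2.resize(im[70:235,130:410],None,fx=2.85,fy=2.85,interpolation=cv2.INTER_CUBIC)
c=np.clip(255*(c/255.)**.6,0,255).astype('uint8')
cv2.imwrite('pics/w0c.png',c)
for n,u,v,z in [('ctr',259,150,.08),('notch',198,160,.08),('line0',327,153,.07),('line1',360,153,.07),('pa',246,100,.093),('pb',264,204,.093),('lens',148,36,.1),('white',380,37,.08)]: print(n,ray('wrist',u,v,z).round(4))
E
```

```text
ctr [0.5617 0.0431 0.08  ]
notch [0.4952 0.0348 0.08  ]
line0 [0.6296 0.0382 0.07  ]
line1 [0.6634 0.0385 0.07  ]
pa [0.5528 0.093  0.093 ]
pb [ 0.5669 -0.0092  0.093 ]
lens [0.449  0.1693 0.1   ]
white [0.6812 0.1573 0.08  ]
```

View pics/w0c.png

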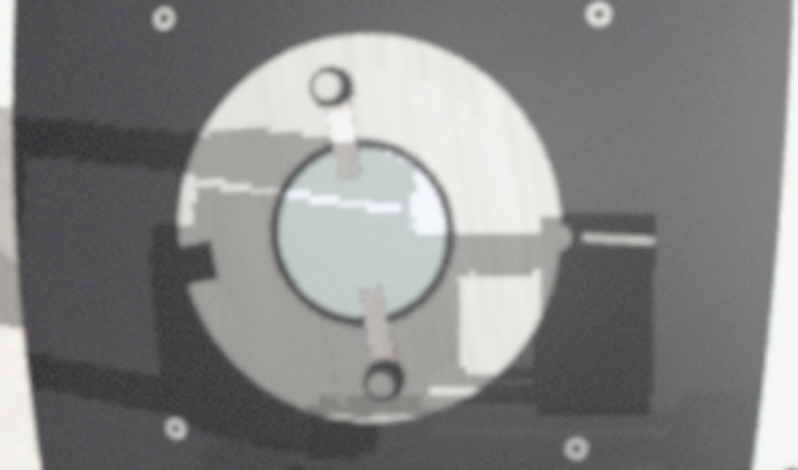

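```bash
python3 - <<'E'
from h import *
snap('side','d0.png'); s=bot.read_state(); print(np.round(s['tcp_rot'],2).tolist(),s['time_s'],s['opening'])
f=lambda x,y:(130+x/2.85,70+y/2.85)
P=lambda x,y,z:ray('wrist',*f(x,y),z)
c=np.mean([P(178,228,.079),P(562,228,.079),P(370,33,.079),P(370,423,.079)],0)
print('c',c, P(178,228,.079),P(562,228,.079),P(370,33,.079),P(370,423,.079))
for n,x,y,z in [('pin',567,238,.075),('l0',582,238,.07),('l1',655,241,.07),('notch',200,263,.08),('top',328,86,.093),('bot',382,381,.093)]:
    p=P(x,y,z); d=p-c; print(n,p.round(4),np.hypot(*d[:2]).round(4),np.degrees(np.arctan2(d[1],d[0])).round(1))
print('corners',ray('wrist',135,15,.07),ray('wrist',410,10,.07))
print('dial',ray('scene',356,265,.04))
E
```

```text
[[0.0, 1.0, -0.0], [1.0, -0.0, 0.0], [0.0, -0.0, -1.0]] 0.15 0.9944052016065758
c [0.56039511 0.042512   0.079     ] [0.48918073 0.04546023 0.079     ] [0.62971718 0.04230226 0.079     ] [0.56370557 0.11155419 0.079     ] [ 0.55897697 -0.02926868  0.079     ]
pin [0.6316 0.0383 0.075 ] 0.0713 -3.4
l0 [0.6371 0.0377 0.07  ] 0.0768 -3.6
l1 [0.6634 0.0369 0.07  ] 0.1032 -3.1
notch [0.4976 0.0323 0.08  ] 0.0636 -170.7
top [0.552  0.0928 0.093 ] 0.051 99.5
bot [ 0.5671 -0.0089  0.093 ] 0.0518 -82.6
corners [0.41038925 0.20969247 0.07      ] [0.71590936 0.19371098 0.07      ]
dial [0.60035759 0.2211273  0.04      ]
```

View pics/d0.png

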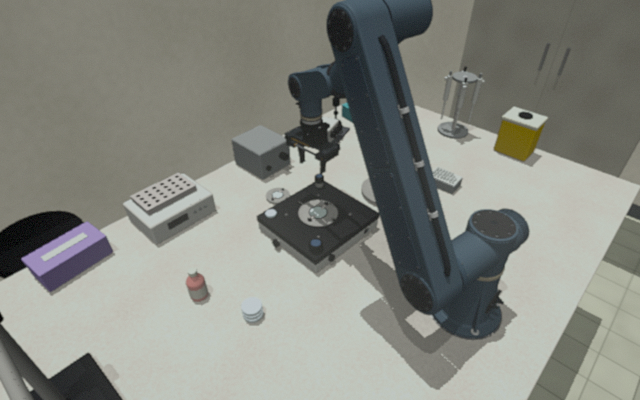

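Side view shows the base clear around the insert; the pin and index line are on the +x side at about -3.4°, the notch at about -172°. So the insert needs +168° CCW. I'll straddle it with the open fingers, one behind each post, and turn it about the bore axis.

Call:
{"name": "drive_tool", "arguments": {"deltas": "87 -30 20 0 -0.15;87 -65 42 0 -0.3;87 -65 42 0 -0.45;87 -65 42 0 -0.6;87 -65 42 0 -0.75;87 -65 42 0 -0.9;87 -65 42 0 -1.05;87 -65 42 0 -1.2;87 -65 42 0 -1.35;87 -65 42 0 -1.5;87 -65 42 0 -1.65;87 -65 42 0 -1.8"}}

```text
time_s: 1.35
position: [0.5597, 0.0421, 0.2223]
tcp_rot: [[0.972, -0.233, -0.001], [-0.233, -0.972, 0.0], [-0.001, 0.0, -1.0]]
force: [0.0, 0.3, -0.7]
opening: 1.0
grasp_force: 0.0
```

Call:
{"name": "drive_tool", "arguments": {"deltas": "87 0 0 -40 -0.07;87 0 0 -80 -0.07;87 0 0 -110 -0.07;87 0 0 -110 -0.07"}}

```text
time_s: 1.75
position: [0.5563, 0.0424, 0.1085]
tcp_rot: [[0.955, -0.295, -0.01], [-0.295, -0.956, 0.001], [-0.01, 0.002, -1.0]]
force: [-0.5, -0.0, -0.3]
opening: 1.001
grasp_force: 0.0
```

```bash
python3 - <<'E'
from h import *
im=snap('wrist','w1.png')
s=bot.read_state(); R=np.array(s['tcp_rot']); print(s['position'],np.degrees(np.arctan2(R[1,1],R[0,1])),s['force'])
E
```

```text
[0.55826656 0.04220058 0.11076394] -107.14819307121363 [ 0.58624967 -0.40052541  0.25367371]
```

View pics/w1.png

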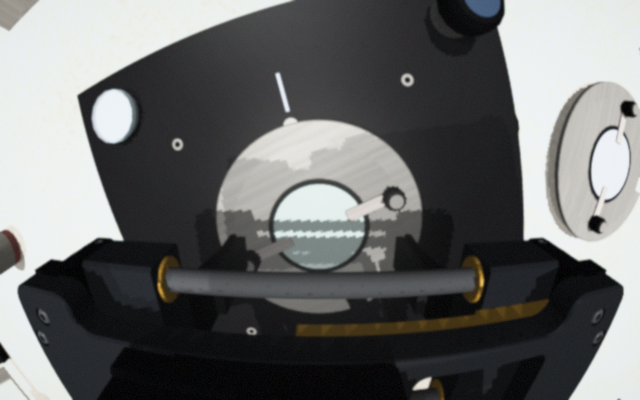

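Pin seen at (290,121), line (277,73)–(287,110), posts at (394,200) and (252,258), fingers above. Refine the geometry.

```bash
python3 - <<'E'
from h import *
a=ray('wrist',394,197,.093);b=ray('wrist',252,257,.093);p=ray('wrist',290,121,.075);l=ray('wrist',277,73,.07);l0=ray('wrist',287,110,.07)
print(a,b,(a+b)/2,np.degrees(np.arctan2(*(a-b)[1::-1])),np.linalg.norm(a-b)); print(p,l0,l, np.degrees(np.arctan2(*(l-l0)[1::-1])))
E
```

```text
[ 0.57030976 -0.00968627  0.093     ] [0.55785109 0.08856098 0.093     ] [0.56408042 0.03943735 0.093     ] -82.77293621212316 0.0990340372570877
[0.6323612  0.03865811 0.075     ] [0.63989355 0.03880663 0.07      ] [0.66539118 0.0376229  0.07      ] -2.6580509340256557
```

Call:
{"name": "drive_tool", "arguments": {"deltas": "87 2 0 -15 0;87 2 0 -26 0;87 2 0 -26 0;87 2 0 -26 0.04;87 2 0 -26 0.1;87 2 0 -26 0.18;87 2 0 -26 0.26;87 2 0 -26 0.34;87 2 0 -26 0.42;87 2 0 -26 0.5"}}

```text
time_s: 2.8
position: [0.5607, 0.0421, 0.087]
tcp_rot: [[0.979, 0.202, -0.002], [0.202, -0.979, 0.0], [-0.002, -0.001, -1.0]]
force: [-2.2, -0.9, 0.2]
opening: 0.997
grasp_force: 1.9
```

Call:
{"name": "drive_tool", "arguments": {"deltas": "87 0 0 0 0.1;87 0 0 0 0.2;87 0 0 0 0.3;87 0 0 0 0.4;87 0 0 0 0.5;87 0 0 0 0.6;87 0 0 0 0.7;87 0 0 0 0.8;87 0 0 0 0.9;87 0 0 0 1.0;87 0 0 0 1.1;87 0 0 0 1.2"}}

```text
time_s: 4.0
position: [0.5611, 0.042, 0.0872]
tcp_rot: [[0.166, 0.986, -0.001], [0.986, -0.166, 0.0], [-0.0, -0.001, -1.0]]
force: [-1.7, -1.2, 0.2]
opening: 1.0
grasp_force: 2.0
```

Call:
{"name": "drive_tool", "arguments": {"deltas": "87 0 0 0 0.1;87 0 0 0 0.2;87 0 0 0 0.3;87 0 0 0 0.4;87 0 0 0 0.5;87 0 0 0 0.6;87 0 0 0 0.7;87 0 0 0 0.8;87 0 0 0 0.9;87 0 0 0 0.9"}}

```text
time_s: 5.0
position: [0.5621, 0.042, 0.0872]
tcp_rot: [[-0.667, 0.745, 0.001], [0.745, 0.667, -0.0], [-0.001, 0.001, -1.0]]
force: [0.2, -0.8, 0.2]
opening: 0.995
grasp_force: 0.0
```

```bash
python3 - <<'E'
from h import *
im=snap('wrist','w2.png')
s=bot.read_state(); R=np.array(s['tcp_rot']); print(s['position'],np.degrees(np.arctan2(R[1,1],R[0,1])),s['force'],s['moment'],s['joint_positions'])
E
```

```text
[0.5625082  0.042002   0.08721346] 41.71610728710943 [-0.81584155 -0.2663093  -0.32317016] [0.0389485  0.02908172 0.04474515] [-7.07950390e+00  3.65166696e+01  9.74597550e+01  2.33492228e-03
  4.59299407e+01 -4.87971958e+01]
```

View pics/w2.png

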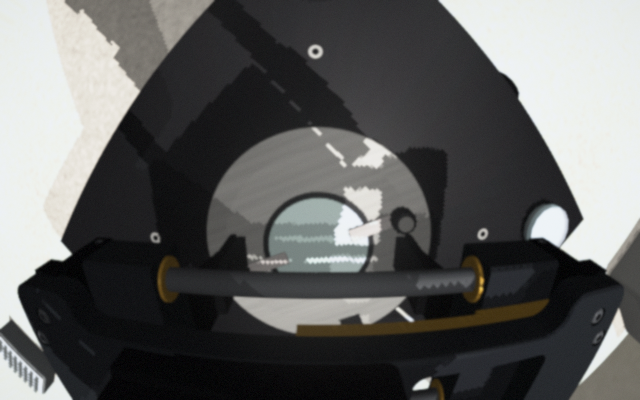

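Notch (~(350,320)) is approaching the pin (line at (405,313)); about 25° remains. Slow steps now.

Call:
{"name": "drive_tool", "arguments": {"deltas": "87 0 0 0 0.03;87 0 0 0 0.06;87 0 0 0 0.09;87 0 0 0 0.12;87 0 0 0 0.15;87 0 0 0 0.18;87 0 0 0 0.21;87 0 0 0 0.24;87 0 0 0 0.27;87 0 0 0 0.3;87 0 0 0 0.33;87 0 0 0 0.35"}}

```text
time_s: 6.25
position: [0.5618, 0.042, 0.0864]
tcp_rot: [[-0.883, 0.469, -0.0], [0.469, 0.883, -0.0], [0.0, -0.0, -1.0]]
force: [-2.7, 2.2, 1.0]
opening: 1.001
grasp_force: 1.9
```

Call:
{"name": "drive_tool", "arguments": {"deltas": "87 0 0 0 0.02;87 0 0 0 0.04;87 0 0 0 0.06;87 0 0 0 0.08"}}

```text
time_s: 6.65
position: [0.5622, 0.0417, 0.0866]
tcp_rot: [[-0.918, 0.397, 0.0], [0.397, 0.918, -0.001], [-0.001, -0.0, -1.0]]
force: [-2.8, 0.6, 0.7]
opening: 1.001
grasp_force: 1.7
```

```bash
python3 - <<'E'
from h import *
im=snap('wrist','w3.png'); im2=snap('scene','s3.png')
cv2.imwrite('pics/m3.png',np.vstack([cv2.resize(im[150:340,150:480],(640,368),interpolation=cv2.INTER_CUBIC),cv2.resize(im2[160:270,240:410],(340,220),interpolation=cv2.INTER_CUBIC)[:, :].repeat(1,0) if 0 else cv2.copyMakeBorder(cv2.resize(im2[160:270,240:410],(340,220),interpolation=cv2.INTER_CUBIC),0,0,0,300,cv2.BORDER_CONSTANT)])[:,:,::-1])
s=bot.read_state(); R=np.array(s['tcp_rot']); print(s['position'],np.degrees(np.arctan2(R[1,1],R[0,1])),s['force'],s['moment'])
E
```

```text
[0.56229816 0.04165453 0.08664126] 66.5189920514896 [-1.39061943  1.95880274  0.3759989 ] [ 0.22849145  0.35154441 -0.12592427]
```

View pics/m3.png

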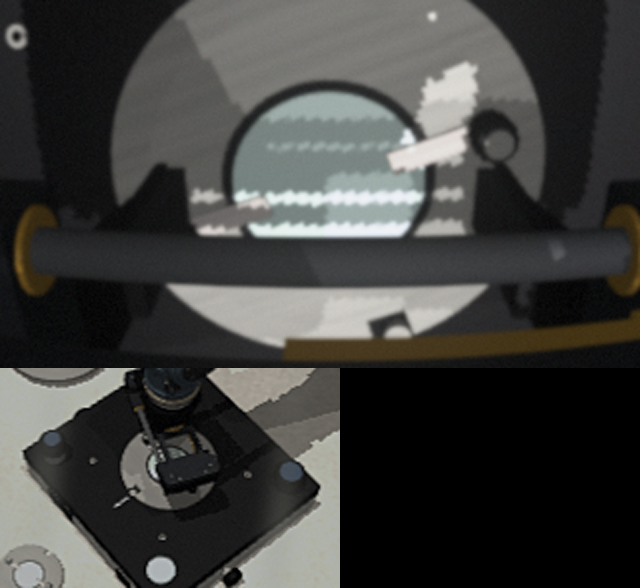

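The notch (crop 371–412) now nearly contains the pin (~398). A few more degrees.

Call:
{"name": "drive_tool", "arguments": {"deltas": "87 0 0 0 0.015;87 0 0 0 0.03;87 0 0 0 0.03"}}

```text
time_s: 7.05
position: [0.562, 0.0419, 0.0866]
tcp_rot: [[-0.929, 0.371, -0.0], [0.371, 0.929, -0.0], [-0.0, -0.0, -1.0]]
force: [-2.6, 0.8, -0.3]
opening: 1.002
grasp_force: 1.5
```

Call:
{"name": "drive_tool", "arguments": {"deltas": "87 0 0 0 0.015;87 0 0 0 0.03;87 0 0 0 0.03"}}

```text
time_s: 7.35
position: [0.562, 0.0419, 0.0865]
tcp_rot: [[-0.939, 0.343, -0.0], [0.343, 0.939, -0.0], [-0.0, -0.0, -1.0]]
force: [-2.8, -0.1, -0.2]
opening: 1.0
grasp_force: 1.6
```

```bash
python3 - <<'E'
from h import *
im=snap('wrist','w4.png'); 
cv2.imwrite('pics/m4.png',cv2.resize(im[150:340,150:480],(640,368),interpolation=cv2.INTER_CUBIC)[:,:,::-1])
s=bot.read_state(); R=np.array(s['tcp_rot']); print(s['position'],np.degrees(np.arctan2(R[1,1],R[0,1])),s['force'],s['moment'])
E
```

```text
[0.56200648 0.04194914 0.08653543] 69.92012362964724 [-3.17044139  0.65620639 -0.68176241] [ 0.16035013  0.51857249 -0.18969811]
```

View pics/m4.png

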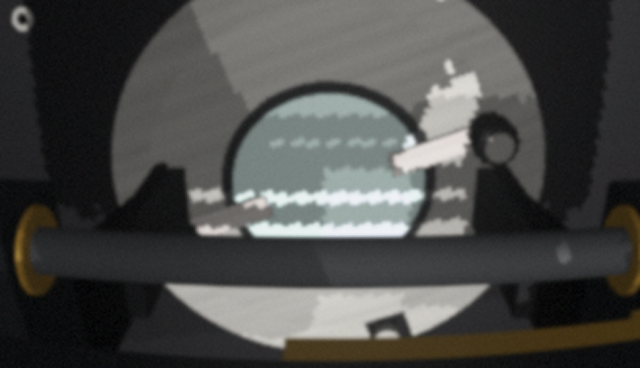

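Pin is now mid-notch (crop ~388 in 368–408). A touch more, reading the moment for the stop.

Call:
{"name": "drive_tool", "arguments": {"deltas": "87 0 0 0 0.01;87 0 0 0 0.02;87 0 0 0 0.02"}}

```text
time_s: 7.7
position: [0.5617, 0.0419, 0.0865]
tcp_rot: [[-0.946, 0.325, -0.001], [0.325, 0.946, -0.0], [0.001, -0.0, -1.0]]
force: [-3.5, -0.0, 0.7]
opening: 0.999
grasp_force: 3.6
```

```bash
python3 - <<'E'
from h import *
s=bot.read_state(); R=np.array(s['tcp_rot']); print(s['position'],np.degrees(np.arctan2(R[1,1],R[0,1])),s['force'],s['moment'])
E
```

```text
[0.56171201 0.04189597 0.08651716] 71.02692424453093 [-3.47511415 -0.01988008  0.69877434] [ 0.05889258  0.65838504 -0.35810651]
```

Call:
{"name": "drive_tool", "arguments": {"deltas": "87 0 0 0 0.01;87 0 0 0 0.02;87 0 0 0 0.02"}}

```text
time_s: 8.0
position: [0.5615, 0.0418, 0.0866]
tcp_rot: [[-0.951, 0.308, -0.001], [0.308, 0.951, 0.0], [0.001, 0.0, -1.0]]
force: [-6.1, -2.0, 2.2]
opening: 1.001
grasp_force: 10.1
```

```bash
python3 - <<'E'
from h import *
im=snap('wrist','w5.png'); 
s=bot.read_state(); R=np.array(s['tcp_rot']); print(s['position'],np.degrees(np.arctan2(R[1,1],R[0,1])),s['force'],s['moment'])
E
```

```text
[0.56146383 0.04179586 0.08653701] 72.04733935556061 [-5.47261669 -1.15885003  2.17849246] [-0.20533882  0.88342387 -1.05819096]
```

Moment rose sharply to 1.06 N·m: the pin has stopped it. Back off, rise, and look.

Call:
{"name": "drive_tool", "arguments": {"deltas": "87 0 0 0 -0.03;87 0 0 0 -0.1;87 0 0 0 -0.1;87 0 0 30 -0.1;87 0 0 60 -0.1;60 0 0 60 -0.2;30 0 0 60 -0.35;0 0 0 60 -0.5;0 0 0 60 -0.65;0 0 0 60 -0.8;0 0 0 60 -0.95;0 0 0 60 -1.1"}}

```text
time_s: 9.25
position: [0.564, 0.0418, 0.1472]
tcp_rot: [[-0.156, 0.988, 0.005], [0.988, 0.156, -0.001], [-0.002, 0.005, -1.0]]
force: [1.3, -0.3, -0.3]
opening: 0.447
grasp_force: 0.0
```

```bash
python3 - <<'E'
from h import *
im=snap('wrist','w6.png'); im2=snap('scene','s6.png')
g=lambda a,s:cv2.resize(a,s,interpolation=cv2.INTER_CUBIC)
cv2.imwrite('pics/m6.png',np.hstack([g(im[80:320,160:460],(500,400)),g(im2[170:250,280:340],(300,400))])[:,:,::-1])
s=bot.read_state(); R=np.array(s['tcp_rot']); print(s['position'],np.degrees(np.arctan2(R[1,1],R[0,1])),s['force'],s['moment'],s['opening'])
E
```

```text
[0.56378126 0.04187477 0.14711449] 9.31281619689209 [-0.21751241 -0.16711619 -0.14372692] [0.02676595 0.02387164 0.0228446 ] 0.35758275400412354
```

View pics/m6.png

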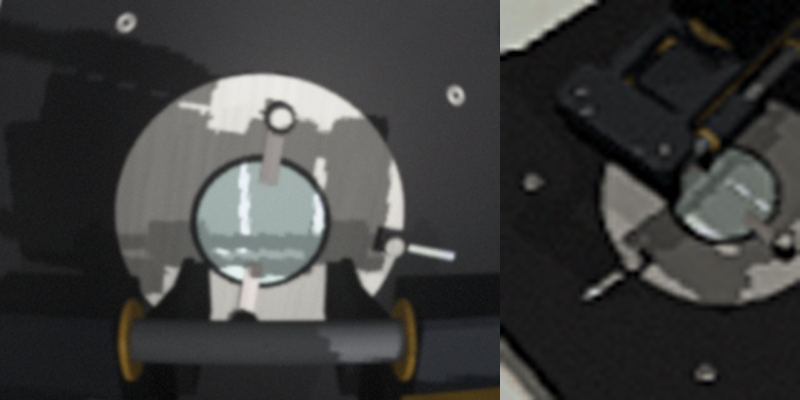

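The pin sits in the notch (crop (393,245)). Now press the opposite rim (−x side) with closed fingers.

Call:
{"name": "drive_tool", "arguments": {"deltas": "0 -30 2 0 0;0 -59 3 0 0;0 -59 3 0 0;0 -59 3 0 0;0 -59 3 -30 0;0 -59 3 -55 0;0 -59 3 -60 0;0 -59 3 -60 0;0 -59 3 -62 0;0 -59 3 -62 0"}}

```text
time_s: 10.35
position: [0.5041, 0.0449, 0.0854]
tcp_rot: [[-0.16, 0.987, 0.002], [0.987, 0.16, -0.0], [-0.001, 0.002, -1.0]]
force: [0.3, -0.7, -0.5]
opening: 0.009
grasp_force: 0.0
```

Call:
{"name": "drive_tool", "arguments": {"deltas": "0 0 0 -1 0;0 0 0 -2 0;0 0 0 -3 0;0 0 0 -4 0;0 0 0 -4 0"}}

```text
time_s: 10.85
position: [0.5029, 0.045, 0.0805]
tcp_rot: [[-0.159, 0.987, -0.0], [0.987, 0.159, 0.0], [0.0, -0.0, -1.0]]
force: [0.5, -0.1, -0.3]
opening: 0.008
grasp_force: 0.0
```

Call:
{"name": "drive_tool", "arguments": {"deltas": "0 0 0 -1 0;0 0 0 -2 0;0 0 0 -2 0"}}

```text
time_s: 11.15
position: [0.5029, 0.0453, 0.0789]
tcp_rot: [[-0.159, 0.987, 0.0], [0.987, 0.159, 0.0], [0.0, 0.0, -1.0]]
force: [-1.2, 1.0, 3.9]
opening: 0.005
grasp_force: 2.2
```

Call:
{"name": "drive_tool", "arguments": {"deltas": "0 0 0 -1 0;0 0 0 -2 0;0 0 0 -2 0"}}

```text
time_s: 11.45
position: [0.503, 0.0452, 0.0769]
tcp_rot: [[-0.159, 0.987, 0.001], [0.987, 0.159, 0.0], [0.0, 0.001, -1.0]]
force: [-0.3, -0.2, -0.3]
opening: 0.007
grasp_force: 0.0
```

Force dropped: it snapped past. Follow down to confirm it is flush.

Call:
{"name": "drive_tool", "arguments": {"deltas": "0 0 0 -1 0;0 0 0 -2 0;0 0 0 -3 0;0 0 0 -3 0"}}

```text
time_s: 11.85
position: [0.5031, 0.0451, 0.0753]
tcp_rot: [[-0.159, 0.987, 0.001], [0.987, 0.159, -0.0], [-0.0, 0.001, -1.0]]
force: [-3.6, 0.8, 18.5]
opening: 0.005
grasp_force: 9.4
```

Solid contact at z = 0.075 = base top + flange thickness. Retract and check.

Call:
{"name": "drive_tool", "arguments": {"deltas": "0 0 0 10 0;0 0 0 50 0;0 0 0 100 0;0 0 0 140 0;0 30 -60 140 0;0 30 -110 140 0;0 30 -110 140 0;0 30 -110 140 0"}}

```text
time_s: 12.65
position: [0.5333, -0.0673, 0.2132]
tcp_rot: [[-0.155, 0.988, -0.0], [0.988, 0.155, -0.0], [-0.0, -0.0, -1.0]]
force: [-0.3, -0.5, -0.3]
opening: 0.007
grasp_force: 0.0
```

```bash
python3 - <<'E'
from h import *
im=snap('wrist','w7.png'); im2=snap('scene','s7.png')
g=lambda a,s:cv2.resize(a,s,interpolation=cv2.INTER_CUBIC)
cv2.imwrite('pics/m7.png',np.hstack([g(im[0:240,160:460],(500,400)),g(im2[160:260,270:345],(300,400))])[:,:,::-1])
s=bot.read_state(); print(s['position'],s['force'])
E
```

```text
[ 0.53204077 -0.06434198  0.21284766] [-0.52831485 -0.33547461 -1.02985237]
```

View pics/m7.png

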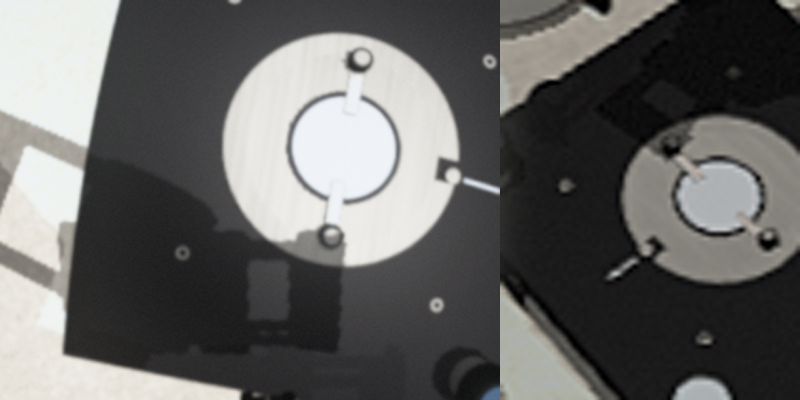

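Pin in the notch, insert looks flat. One check touch on the pin side confirms it is down there too.

Call:
{"name": "drive_tool", "arguments": {"deltas": "0 25 43 0 0;0 50 86 0 0;0 76 129 0 0;0 76 129 0 0;0 76 129 -50 0;0 76 129 -95 0;0 76 129 -125 0;0 76 129 -132 0;0 76 129 -135 0;0 76 129 -137 0;0 76 129 -137 0"}}

```text
time_s: 13.85
position: [0.6101, 0.0641, 0.0782]
tcp_rot: [[-0.16, 0.987, 0.003], [0.987, 0.16, -0.0], [-0.001, 0.003, -1.0]]
force: [-0.7, 0.5, 0.2]
opening: 0.007
grasp_force: 0.0
```

Call:
{"name": "drive_tool", "arguments": {"deltas": "0 0 0 -1 0;0 0 0 -2 0;0 0 0 -3 0;0 0 0 -3 0"}}

```text
time_s: 14.25
position: [0.6098, 0.064, 0.0754]
tcp_rot: [[-0.159, 0.987, 0.002], [0.987, 0.159, -0.0], [-0.001, 0.002, -1.0]]
force: [-1.8, 0.7, 7.2]
opening: 0.008
grasp_force: 3.8
```

Call:
{"name": "drive_tool", "arguments": {"deltas": "0 0 0 10 0;0 0 0 50 0;0 0 0 100 0;0 0 0 140 0;0 0 0 140 0;0 0 0 140 0"}}

```text
time_s: 14.85
position: [0.6094, 0.064, 0.2152]
tcp_rot: [[-0.159, 0.987, 0.003], [0.987, 0.159, -0.0], [-0.001, 0.003, -1.0]]
force: [-0.4, 0.5, -0.8]
opening: 0.004
grasp_force: 0.0
```

Flush on both sides (z = 0.0753 and 0.0754).

```bash
python3 -c "
from rig import bot; print(bot.hand_in())"
```

```text
the job is handed in; nothing more can be done
None
```

The insert is turned until its notch is on the pin and pressed home; a touch on the rim opposite the pin and another on the pin side both met its top face about 5 mm above the base (z = 0.0753 and 0.0754 m), so it lies flat, and I handed in with the hand clear at about 15 s.

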